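# Tip two parts crates to find the stamped one and push it to the dispatch line

## Robot

A 7-joint arm with a two-finger parallel gripper is mounted at the origin on a cart in front of the work surface, level with it; the furniture and walls round the work are solid. World frame = base frame: x ahead of the robot, y to its left, z up, the work surface at z = 0. Lengths are in m, angles in rad, forces in N, time in s.
With the tool pointing down it reaches from about 0.35 to 0.775 m from the base axis. Payload 3.1 kg.
Tool frame: the origin (TCP) lies at the very end of the fingers, on their centre line; the grasp point (between the pads) lies 19 mm behind it; z points along the fingers, x is the direction in which the jaws open and shut, and the axes are right-handed (so a half turn about z gives the same grasp; the last joint's range is limited). The gripper opens to 85 mm and grips with 20 to 120 N. Pads are 22 mm wide; open, the fingers measure 114 mm over their backs; the gripper's body (76 mm by 85 mm) begins 54 mm behind the grasp point. The pads swing forward as they close: fully open they stand 13 mm farther back than shut.
Start: joints at [-1.234, 0.311, 0.014, 1.512, -0.004, 1.319, -0.027], TCP at [0.203, 0.511, 0.231] pointing down, gripper open.
Joint ranges: [-2.7, 2.7], [-0.3, 1.91], [-1.27, 1.3], [0.12, 2.57], [-1.44, 4.58], [0.2, 2.03], [-3.05, 3.05]. Speed limits (rad/s): [2.79, 2.79, 3.14, 3.14, 3.14, 3.14, 3.14].

## Interface

Orientations are given as a unit quaternion [x, y, z, w].
In Python, from cell import arm gives the robot as it stands.
- The arm moves only by the tool move_arm, never from a script. Its argument "increments" is a list of rows, each a list of 5 numbers: the shift along the tool's x, y, z in mm, then the turn about the tool's z in degrees, then the closure, from 0 (fully open) to 1 (shut). A call has 1 to 8 rows; each row is the pose to reach, as a shift and turn from the pose commanded when the call began, along the tool's axes at that moment; what a row does not reach only later rows make up. A row lasts 1/10 s, in which the tool goes at most 50 mm and 8.59 degrees, less where a joint would pass 70% of its speed; a pose out of reach is approached as far as the arm can. A call with a gripper value outside its range is refused whole. The fingers move at their own pace and stop on an object; "grip_force" is the grip in N (left out, the last holds). Time passes only in rows, so rows that repeat a pose let the fingers close. It gives the time, the measured TCP pose, the force and the opening at its end, in the units of the state.
- arm.get_state(): the state, without advancing time (a new reading comes with each control period).
- arm.camera(name): name is "scene" or "top"; returns a dict with "image" (400x640x3 uint8, red, green, blue), "range_z" (400x640 float32, m along the optical axis (not along the pixel's ray), 0 where there is no reading), "K" (3x3 intrinsics, pixels), "distortion" ([k1, k2, p1, p2, k3] as OpenCV has them; the pictures are not rectified), "T" (4x4, takes a point from camera to world coordinates). Camera axes: x right, y up, looking along -z (the intrinsics and any distortion apply to the point x, -y, -z); pixel columns grow to the right and rows downward; lengths in m; the calibration is good to about 2 mm. A picture is of the moment at which its call begins.
- arm.sign_off(): hands the job in, once; it reports no verdict.
The state is a dict: "clock": time; "q": joint angles; "joint_vel": joint speeds; "effort": joint torques, N m; "position": TCP position; "tcp_rot": TCP orientation; "ft_force": force on the tool from outside, world axes, zero at the start; "wrist_torque": the same for the moment, N m; "width": finger opening in m.
Only numpy, scipy, OpenCV 4.12 (cv2) and the standard library are available. Lean on these libraries where they do the work, as an engineer would, in place of code of your own. Each camera call takes 0.05 s, during which the arm holds its last target.

## Task

One of the two empty grey parts crates has a green disc with a white tick stamped on its underside. With gentle pushes only, gripping and lifting nothing, tip both crates over backwards, away from you, so that they lie on their backs with their undersides facing you; then push the stamped one, still lying, away from you until it lies across the yellow dispatch line with the line under about its middle. Leave the unstamped crate lying on its back short of the line, and do not disturb the battery, the circuit board or the capacitor.

Things in the scene. Friction and masses are not known exactly. Their poses are not given: they have to be found in the camera images.
- stamped_crate: Loose open-topped grey crate, empty, 0.2 to 0.4 kg, with a 60 mm green disc with a white tick on its underside; otherwise exactly like the other. Outside 70 deep (x) x 120 wide (y) x 110 high (z) mm, walls 4 mm; rim and foot skirt 10 mm high, 3 mm proud, within these sizes. Origin: centre of the underside; z up out of the open top, x away from the robot to within 0.25 rad.
- plain_crate: The other crate: same look, sizes and frame, nothing on its underside. Which crate stands left or right varies. Pushed on its near face close to the top, either crate turns about its far bottom edge and falls over by itself beyond about 40 degrees.
- stamped_crate_center (a point): Centre of the stamped crate's outside box, 55 mm from the underside along the crate's z. Lying on its back a crate is 70 mm high, its underside faces the robot and its z axis points away from it; it slides with a few newtons when pushed low on the underside.
- plain_crate_center (a point): Centre of the plain crate's outside box, 55 mm from the underside along the crate's z.
- stamped_crate_heel (a point): Middle of the stamped crate's far bottom edge (35 mm along crate x from its origin), the edge it turns about; stays on the bench when the crate is tipped backwards.
- plain_crate_heel (a point): Middle of the plain crate's far bottom edge (35 mm along crate x from its origin), the edge it turns about; stays on the bench when the crate is tipped backwards.
- dispatch_line: Straight yellow tape line stuck flat on the bench beyond the crates, 19 mm wide and 700 mm long, less than 1 mm thick. Origin: its middle, on the bench; y runs along it (to the left), x across it, away from the robot.
- battery: Blue and yellow battery pack, 35 x 50 x 54 mm high, standing loose to the right of the crates; origin: centre of its underside. Leave alone.
- module: Small green circuit board with parts on it, 40 x 60 x 18 mm, lying loose to the left of the crates; origin: centre of its underside. Leave alone.
- capacitor: Brown capacitor, 25 mm across, 36 mm high, standing loose between the crates on the robot's side; origin: centre of its underside. Leave alone.
Things that resemble listed ones, but are neither listed nor needed, are in the scene too. Leave any orange look-alike of the stamped_crate alone.

How it is judged:
On the way, in this order (a step that is already met when the one before it is completed fails the run):
1. both crates have been tipped onto their backs, undersides towards the robot (angle between each of stamped_crate, plain_crate's own z axis and vertical above 1.35 rad and height (world z) of each of stamped_crate_heel, plain_crate_heel below 0.015 m), for 0.3 s.
2. the stamped crate lies across the line, the line under about its middle (x of stamped_crate_center in the frame of dispatch_line between -0.03 and 0.03 m), for 0.2 s.
At the end, for the whole second after the job is handed in: Both crates lie at rest on their backs; the middle of the stamped one is within 30 mm of the yellow line (measured across it), between the line's ends; the middle of the plain one is still more than 50 mm short of the line (all of step 1 and all of step 2 and y of stamped_crate_center in the frame of dispatch_line between -0.35 and 0.35 m and x of plain_crate_center in the frame of dispatch_line below -0.05 m and linear speed of each of stamped_crate, plain_crate below 0.02 m/s); the robot touches nothing.
It fails at once if a crate is lifted off the bench, or tipped any other way than backwards (its far bottom edge leaves the bench by more than 25 mm) (height (world z) of any of stamped_crate_heel, plain_crate_heel above 0.025 m).
It fails at once if the plain crate is pushed onto the line (x of plain_crate_center in the frame of dispatch_line above -0.04 m).
It fails at once if the battery, circuit board or capacitor is moved by more than 20 mm (distance of any of battery, module, capacitor from where it was at the start of the episode above 0.02 m).
It fails at once if a crate is gripped or rammed: the fingers press on it with more than 20 N (tipping and pushing take under 5 N) (contact force between the fingers and stamped_crate above 20 N or contact force between the fingers and plain_crate above 20 N).
It also fails if it takes over 64 s, if anything falls off the work surface, if the arm or the gripper's body presses on something with over 40 N, if the wrist force passes 120 N, or if a joint passes its speed limit or range.

## Working session

There is one attempt and no reset: what is moved stays moved. The work goes in short steps, Python scripts to look and compute and a tool call to move; the robot and the scene stay as the last step left them, time stands still between calls to the robot, and variables do not carry over. Pictures are saved under pics/ and viewed, and the job is handed in when it is done.

Besides the shell and the picture viewer there is one more tool, called after "Call:" as a command line: name --pt "numbers of a row" for each row, then --argument value for the rest. move_arm: Moves the arm, as the interface text tells. Its arguments: {"type":"object","properties":{"increments":{"type":"array"},"grip_force":{"type":"number"}},"required":["increments"]}

```bash
mkdir -p pics; ls; python3 - <<'E'
from cell import arm
import cv2,numpy as np
s=arm.get_state(); print({k:np.round(v,3).tolist() for k,v in s.items()})
for n in("scene","top"):
    c=arm.camera(n); cv2.imwrite(f"pics/{n}0.png",c["image"][:,:,::-1]); print(n,c["K"],c["distortion"],np.round(c["T"],3))
    np.savez(f"{n}0.npz",**c)
E
```

```text
pics
{'clock': 0.0, 'q': [-1.234, 0.312, 0.014, 1.513, -0.004, 1.319, -0.027], 'joint_vel': [-0.0, 0.001, -0.001, -0.0, 0.0, -0.001, 0.001], 'effort': [-0.0, -37.991, 0.146, -23.059, 0.012, 0.014, 0.0], 'position': [0.203, 0.51, 0.23], 'tcp_rot': [0.828, 0.561, -0.001, 0.001], 'ft_force': [-0.053, -0.439, -0.58], 'wrist_torque': [-0.001, -0.009, 0.015], 'width': 0.085}
scene [[385.84610328   0.         313.68392368]
 [  0.         385.84610328 198.5776069 ]
 [  0.           0.           1.        ]] [0.02799237 0.         0.         0.         0.        ] [[ 0.891  0.233 -0.389  0.08 ]
 [-0.453  0.418 -0.787 -0.97 ]
 [-0.021  0.878  0.479  0.639]
 [ 0.     0.     0.     1.   ]]
top [[451.55238623   0.         318.43675157]
 [  0.         451.55238623 199.52099863]
 [  0.           0.           1.        ]] [-0.05662783  0.          0.          0.          0.        ] [[-0.026  0.976 -0.216  0.272]
 [-1.    -0.026  0.002  0.002]
 [-0.004  0.216  0.976  1.302]
 [ 0.     0.     0.     1.   ]]
```

View pics/scene0.png

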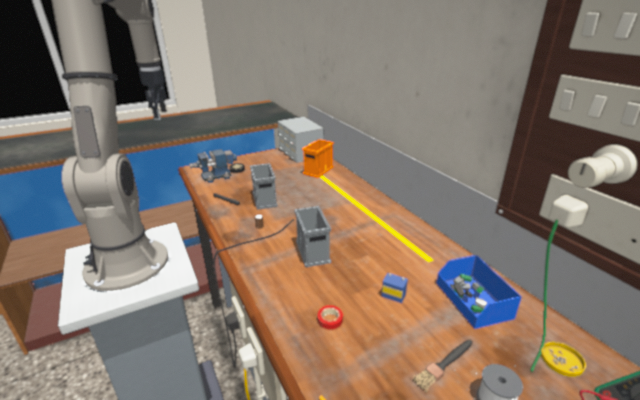

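View pics/top0.png

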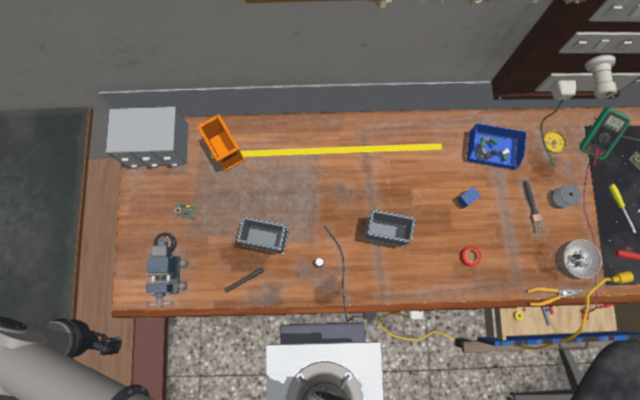

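The top view shows the left grey crate at (262,236), the right grey crate at (389,228), and the orange look-alike at (221,143). The line runs from (243,153) to (441,147). The capacitor is at (319,262), the battery at (469,197) and the module at (184,210). The grey toolbox at (147,135) is not a crate. Next I measure them.

```bash
cat > h.py <<'E'
import cv2,numpy as np
def cloud(c):
    K,d,T=c["K"],c["distortion"],c["T"]; z=c["range_z"]; h,w=z.shape
    uv=np.stack(np.meshgrid(np.arange(w),np.arange(h)),-1).reshape(-1,1,2).astype(np.float64)
    n=cv2.undistortPoints(uv,K,d).reshape(h,w,2)
    p=np.stack([n[...,0]*z,-n[...,1]*z,-z,np.ones_like(z)],-1)
    P=(p@T.T)[...,:3]; P[z==0]=np.nan
    return P
def rect(pts):
    (c,s,a)=cv2.minAreaRect((pts[:,:2]*1000).astype(np.float32)); return np.round(c,1),np.round(s,1),round(a,1)
E
python3 - <<'E'
from h import *
im0={}
for n in("top","scene"):
    c=dict(np.load(n+"0.npz")); P=cloud(c); im=c["image"].astype(int)
    print(n)
    hsv=cv2.cvtColor(c["image"],cv2.COLOR_RGB2HSV)
    ok=np.isfinite(P[...,2])
    reg=ok&(P[...,0]>.25)&(P[...,0]<.95)&(abs(P[...,1])<.55)
    fl=reg&(abs(P[...,2])<.02); print("bench z",np.nanmedian(P[...,2][fl]))
    # objects
    m=(reg&(P[...,2]>.012)&(P[...,2]<.3)).astype(np.uint8)
    k,l,st,ce=cv2.connectedComponentsWithStats(m)
    for i in range(1,k):
        if st[i,4]<25: continue
        q=P[l==i]; zt=np.percentile(q[:,2],97)
        print(np.round(ce[i]),st[i,4],"ztop %.3f"%zt,rect(q), "top:",rect(q[q[:,2]>zt-.012]))
    y=reg&(hsv[...,0]>22)&(hsv[...,0]<34)&(hsv[...,1]>180)&(hsv[...,2]>150)&(P[...,2]<.01)
    k,l,st,ce=cv2.connectedComponentsWithStats(y.astype(np.uint8)); i=1+np.argmax(st[1:,4]); q=P[l==i]
    print("line",rect(q),q[:,2].mean())
E
```

```text
top
bench z 0.0004895308058663339
[290.  95.] 23680 ztop 0.292 (array([749.8,  -0. ]), array([ 191.2, 1099.9]), 0.0) top: (array([838.5,  -0.9]), array([1100.3,   62.2]), 86.8)
[484. 143.] 727 ztop 0.065 (array([ 705.4, -507.8]), array([103.3, 102.8]), 79.0) top: (array([ 738.8, -486.5]), array([ 56. , 111.3]), 31.8)
[469. 197.] 266 ztop 0.053 (array([ 549.3, -435.3]), array([35.5, 54.3]), 33.5) top: (array([ 549.8, -436.1]), array([35.2, 52. ]), 34.4)
[178. 210.] 35 ztop 0.020 (array([535.6, 411.3]), array([17.7, 17.4]), 1.3) top: (array([535.6, 411.3]), array([17.7, 17.4]), 1.3)
[391. 227.] 933 ztop 0.114 (array([ 459. , -193.3]), array([120.4,  71.2]), 77.1) top: (array([ 459. , -193.3]), array([120.4,  70.9]), 77.2)
[261. 233.] 784 ztop 0.113 (array([449., 155.]), array([120.7,  70.5]), 77.5) top: (array([449., 155.]), array([120.7,  70.5]), 77.5)
[163. 269.] 1726 ztop 0.097 (array([364.4, 431.1]), array([ 98.7, 208.5]), 89.0) top: (array([344.9, 437. ]), array([158.2,  64.4]), 3.3)
[471. 256.] 195 ztop 0.023 (array([ 381.7, -431.3]), array([53.7, 56.1]), 39.9) top: (array([ 381.
[... 1060 characters left out ...]
4]), 3.7) top: (array([372.7,   1.7]), array([21.8, 21.8]), 63.1)
[467. 276.] 1607 ztop 0.063 (array([ 702.9, -506.1]), array([106.5, 103.5]), 79.3) top: (array([ 736.7, -484.4]), array([ 58.9, 117. ]), 33.5)
[394. 285.] 501 ztop 0.050 (array([ 546.2, -433.9]), array([40.2, 50. ]), 35.6) top: (array([ 547. , -433.5]), array([38.4, 49.8]), 35.0)
[478. 288.] 61 ztop 0.031 (array([ 721.8, -520.5]), array([46.6, 17.9]), 53.2) top: (array([ 717. , -529.6]), array([26.3, 11.9]), 24.2)
[329. 315.] 314 ztop 0.020 (array([ 378.8, -429.6]), array([56.2, 55. ]), 29.5) top: (array([ 378.8, -429.6]), array([56.2, 55. ]), 29.5)
line (array([710.6, -69.1]), array([ 25.2, 613.8]), 0.7) 0.0006535469416460395
```

```bash
cat >> h.py <<'E'
from scipy.spatial.transform import Rotation as R
def to(arm,x,y,z,head=None):
    s=arm.get_state(); r=R.from_quat(s["tcp_rot"]); d=r.inv().apply(np.array([x,y,z])-s["position"])*1000
    a=r.apply([1,0,0]); h=np.degrees(np.arctan2(a[1],a[0]))
    print("pos",np.round(s["position"],4),"xhead %.1f"%h,"tilt",np.round(r.apply([0,0,1]),3),"t",round(s["clock"],2),"F",np.round(s["ft_force"],1),"w",round(s["width"],3))
    print("shift mm",np.round(d,1),"turn",None if head is None else round(h-head,1))
E
python3 - <<'E'
from h import *; from cell import arm
to(arm,.3735,.172,.18,77.4)
c=dict(np.load("scene0.npz")); im=c["image"][150:270,230:350,::-1]; cv2.imwrite("pics/crop0.png",cv2.resize(im,None,fx=5,fy=5,interpolation=cv2.INTER_CUBIC))
E
```

```text
pos [0.2031 0.5104 0.2303] xhead 68.3 tilt [-0.001 -0.002 -1.   ] t 0.1 F [ 0.2 -0.3 -0.5] w 0.085
shift mm [-251.3  283.4   50.9] turn -9.1
```

View pics/crop0.png

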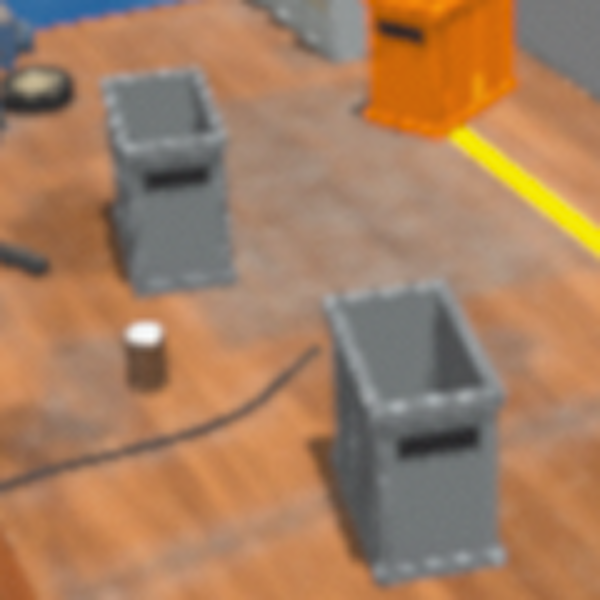

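The close crop shows two identical grey crates: left at crop (165,180), right at (415,430). The orange look-alike at (440,70) stays out of play. The stamp can't be seen yet, so I tip the left crate first.

Call:
move_arm --pt "-31 35 6 -1 0.4" --pt "-63 71 12 -3 0.4" --pt "-94 106 19 -5 0.4" --pt "-126 142 25 -7 0.4" --pt "-157 177 32 -8 0.4" --pt "-188 213 38 -9.1 0.4" --pt "-220 248 44 -9.1 0.4" --pt "-251 283 50 -9.1 0.4"

```text
clock: 0.9
position: [0.3737, 0.1711, 0.1809]
tcp_rot: [0.78, 0.625, -0.0, -0.0]
ft_force: [0.5, 1.0, -0.2]
width: 0.0512
```

```bash
python3 - <<'E'
from h import *; from cell import arm
c=arm.camera("scene"); cv2.imwrite("pics/s1.png",c["image"][:,:,::-1])
to(arm,.3735,.172,.092,77.4)
P=cloud(c)
E
```

```text
pos [0.3771 0.1617 0.1802] xhead 76.7 tilt [ 0.001 -0.007 -1.   ] t 0.95 F [ 2.2 -6.2  0.5] w 0.052
shift mm [ 9.7 -6.1 88.1] turn -0.7
```

View pics/s1.png

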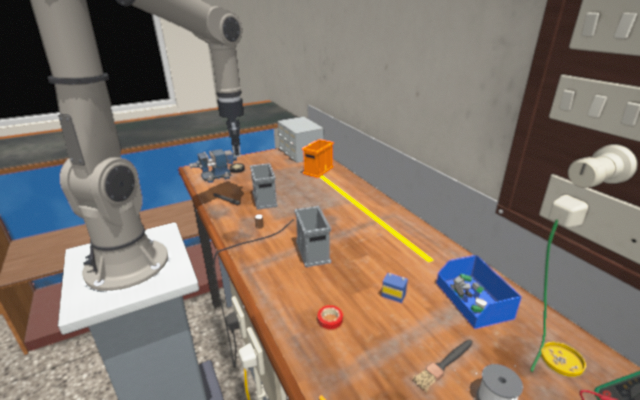

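The picture shows the gripper at about (235,140), swung in behind the left crate (262,185) and clear of it. It was still settling, so I lower straight down slowly.

Call:
move_arm --pt "0 0 0 0 0.4" --pt "0 0 22 0 0.4" --pt "0 0 44 0 0.4" --pt "0 0 66 0 0.4" --pt "0 0 84 0 0.4" --pt "0 0 84 0 0.4" --pt "0 0 84 0 0.4"

```text
clock: 1.65
position: [0.3731, 0.1741, 0.0974]
tcp_rot: [0.78, 0.626, -0.0, -0.0]
ft_force: [-0.5, -0.5, -0.1]
width: 0.0513
```

```bash
python3 - <<'E'
from h import *; from cell import arm
c=arm.camera("scene"); cv2.imwrite("pics/s2.png",cv2.resize(c["image"][120:240,180:330,::-1],None,fx=5,fy=5,interpolation=cv2.INTER_CUBIC))
to(arm,.4134,.1628,.095,77.4)
np.savez("s2.npz",**c)
P=cloud(c)
m=np.isfinite(P[...,2])&(P[...,0]>.32)&(P[...,0]<.41)&(abs(P[...,1]-.17)<.09)&(P[...,2]>.06)&(P[...,2]<.16)
for a in range(60,160,5):
    q=P[m&(P[...,2]*1000>=a)&(P[...,2]*1000<a+5)]
    if len(q): print(a,len(q),np.round(q.min(0),3),np.round(q.max(0),3))
E
```

```text
pos [0.3738 0.1742 0.098 ] xhead 77.5 tilt [ 0.001  0.001 -1.   ] t 1.7 F [ 0.  -0.2  0.4] w 0.051
shift mm [-2.6 41.1  3. ] turn 0.1
60 3 [0.405 0.109 0.062] [0.408 0.118 0.063]
65 4 [0.405 0.106 0.066] [0.408 0.116 0.068]
70 4 [0.403 0.105 0.071] [0.408 0.112 0.075]
75 5 [0.403 0.106 0.077] [0.409 0.121 0.079]
80 5 [0.403 0.107 0.08 ] [0.41  0.123 0.085]
85 4 [0.403 0.107 0.086] [0.407 0.118 0.089]
90 3 [0.404 0.108 0.091] [0.408 0.117 0.092]
95 5 [0.362 0.104 0.095] [0.408 0.149 0.1  ]
100 12 [0.357 0.101 0.101] [0.41  0.145 0.105]
105 17 [0.355 0.106 0.105] [0.409 0.147 0.11 ]
110 13 [0.355 0.118 0.11 ] [0.41  0.148 0.115]
115 10 [0.355 0.133 0.115] [0.375 0.142 0.119]
120 12 [0.356 0.133 0.12 ] [0.375 0.145 0.124]
125 13 [0.355 0.132 0.126] [0.383 0.207 0.13 ]
130 11 [0.354 0.133 0.13 ] [0.385 0.202 0.135]
135 7 [0.358 0.134 0.135] [0.373 0.14  0.14 ]
140 2 [0.356 0.133 0.14 ] [0.365 0.135 0.142]
145 5 [0.349 0.119 0.148] [0.362 0.147 0.15 ]
150 19 [0.347 0.114 0.15 ] [0.372 0.202 0.155]
155 12 [0.35  0.114 0.155] [0.371 0.129 0.16 ]
```

View pics/s2.png

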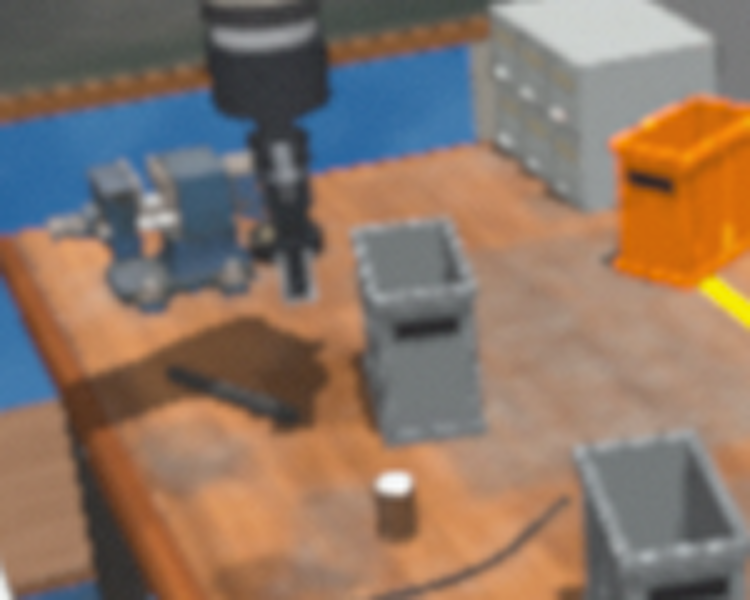

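The crop shows the fingertips at crop (295,285), behind the left crate's near rim at crop (375,250) with a gap of about 28 mm. Next a slow approach and contact.

Call:
move_arm --pt "-2 8 2 0 0.4" --pt "-3 16 3 0 0.4" --pt "-3 22 3 0 0.4" --pt "-3 26 3 0 0.4" --pt "-3 30 3 0 0.4" --pt "-3 34 3 0 0.4" --pt "-3 38 3 0 0.4" --pt "-3 42 3 0 0.4"

```text
clock: 2.5
position: [0.4137, 0.1611, 0.0942]
tcp_rot: [0.78, 0.625, -0.0, -0.0]
ft_force: [-0.5, -0.2, 0.4]
width: 0.0512
```

Call:
move_arm --pt "0 4 0 0 0.4" --pt "0 8 0 0 0.4" --pt "0 12 0 0 0.4" --pt "0 16 0 0 0.4" --pt "0 20 0 0 0.4" --pt "0 24 0 0 0.4" --pt "0 28 0 0 0.4" --pt "0 32 0 0 0.4"

```text
clock: 3.3
position: [0.4457, 0.154, 0.0944]
tcp_rot: [0.78, 0.625, 0.0, 0.0]
ft_force: [-0.5, 0.1, 1.6]
width: 0.0515
```

```bash
python3 - <<'E'
from h import *; from cell import arm
c=arm.camera("scene"); cv2.imwrite("pics/s3.png",cv2.resize(c["image"][120:240,180:330,::-1],None,fx=5,fy=5,interpolation=cv2.INTER_CUBIC))
to(arm,.4134,.1628,.095,77.4)
E
```

```text
pos [0.4466 0.1538 0.0945] xhead 77.4 tilt [ 0.002 -0.    -1.   ] t 3.35 F [-0.3 -0.5  0.4] w 0.051
shift mm [  1.5 -34.3  -0.6] turn -0.0
```

View pics/s3.png

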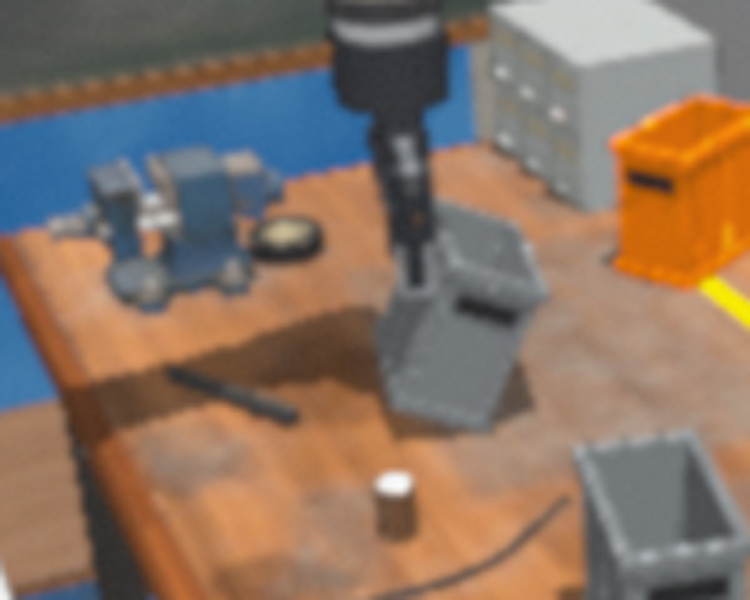

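The crop shows the left crate tilted about 25-30° about its far bottom edge, with the fingers on its near face at crop (415,280). I keep pushing until it falls.

Call:
move_arm --pt "0 4 0 0 0.4" --pt "0 8 0 0 0.4" --pt "0 12 0 0 0.4" --pt "0 16 0 0 0.4" --pt "0 20 0 0 0.4" --pt "0 24 0 0 0.4" --pt "0 28 0 0 0.4" --pt "0 31 0 0 0.4"

```text
clock: 4.15
position: [0.4758, 0.1472, 0.0942]
tcp_rot: [0.78, 0.625, 0.0, 0.0]
ft_force: [-0.2, 0.1, 0.3]
width: 0.0514
```

Call:
move_arm --pt "0 0 -10 0 0.4" --pt "0 -5 -35 0 0.4" --pt "0 -20 -60 0 0.4" --pt "0 -40 -85 0 0.4" --pt "0 -40 -85 0 0.4" --pt "0 -40 -85 0 0.4"

```text
clock: 4.75
position: [0.4367, 0.1564, 0.1802]
tcp_rot: [0.78, 0.626, 0.001, 0.0]
ft_force: [0.4, -0.5, -0.5]
width: 0.0517
```

```bash
python3 - <<'E'
from h import *; from cell import arm
c=arm.camera("scene"); cv2.imwrite("pics/s4.png",cv2.resize(c["image"][120:240,180:330,::-1],None,fx=5,fy=5,interpolation=cv2.INTER_CUBIC))
to(arm,.3834,-.175,.18,77.2)
E
```

```text
pos [0.4364 0.1559 0.1793] xhead 77.4 tilt [ 0. -0. -1.] t 4.8 F [-1.2 -0.   0.3] w 0.051
shift mm [-334.5   20.4   -0.7] turn 0.2
```

View pics/s4.png

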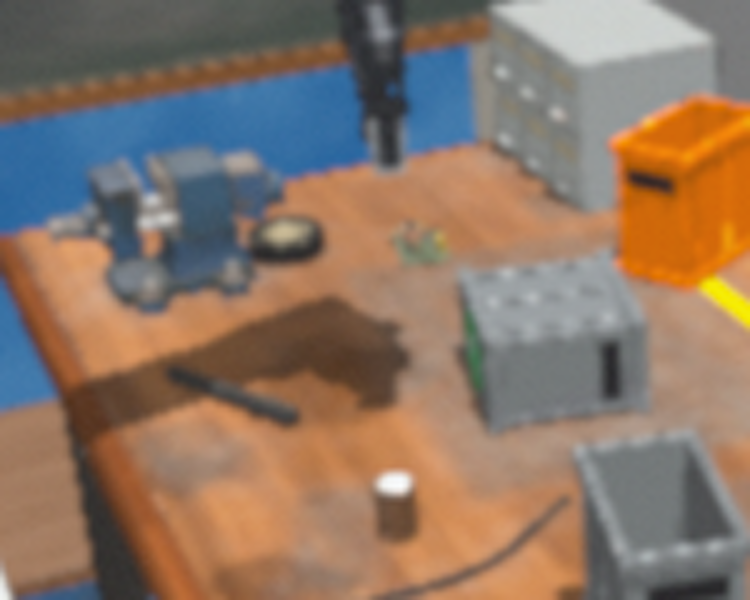

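The left crate lies on its back, and green shows on its underside at crop (472,340), so it is the stamped one. Next I tip the right (plain) crate.

Call:
move_arm --pt "-42 2 0 0 0.4" --pt "-84 5 0 0 0.4" --pt "-126 7 0 0 0.4" --pt "-168 10 0 0 0.4" --pt "-210 12 0 0 0.4" --pt "-252 15 0 0 0.4" --pt "-295 18 0 0 0.4" --pt "-334 20 0 0 0.4"

```text
clock: 5.6
position: [0.3818, -0.1768, 0.1785]
tcp_rot: [0.781, 0.624, -0.001, -0.0]
ft_force: [0.1, -0.8, 0.6]
width: 0.0511
```

Call:
move_arm --pt "0 0 0 0 0.4" --pt "0 0 0 0 0.4" --pt "0 0 22 0 0.4" --pt "0 0 44 0 0.4" --pt "0 0 66 0 0.4" --pt "0 0 85 0 0.4" --pt "0 0 85 0 0.4" --pt "0 0 85 0 0.4"

```text
clock: 6.4
position: [0.383, -0.1732, 0.094]
tcp_rot: [0.78, 0.626, -0.0, -0.001]
ft_force: [0.0, -0.2, -0.5]
width: 0.0514
```

```bash
python3 - <<'E'
from h import *; from cell import arm
c=arm.camera("scene"); cv2.imwrite("pics/s5.png",cv2.resize(c["image"][150:290,220:380,::-1],None,fx=4,fy=4,interpolation=cv2.INTER_CUBIC))
to(arm,.4234,-.1842,.095,77.2)
E
```

```text
pos [ 0.3837 -0.1738  0.0947] xhead 77.5 tilt [ 0.001 -0.    -1.   ] t 6.45 F [-0.3  0.2  0.6] w 0.051
shift mm [-1.6 41.  -0.3] turn 0.3
```

View pics/s5.png

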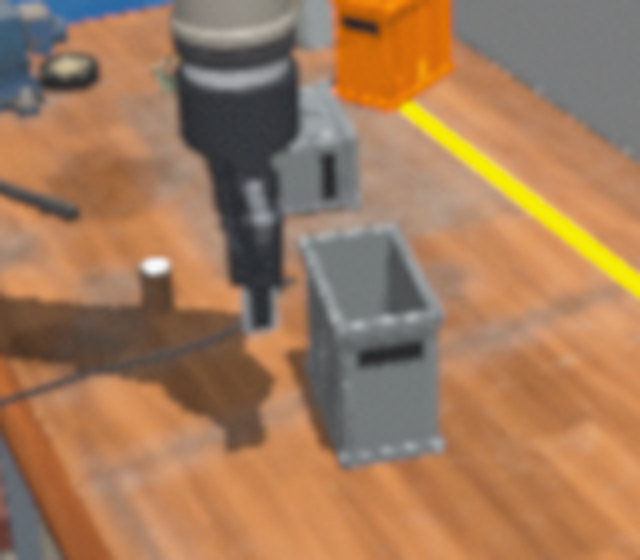

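The fingertips at crop (262,310) are in front of the right crate's near rim at crop (320,280), and the capacitor at crop (155,285) is clear. I push the same way as before.

Call:
move_arm --pt "-2 8 0 0 0.4" --pt "-2 16 0 0 0.4" --pt "-2 22 0 0 0.4" --pt "-2 26 0 0 0.4" --pt "-2 30 0 0 0.4" --pt "-2 34 0 0 0.4" --pt "-2 38 0 0 0.4" --pt "-2 42 0 0 0.4"

```text
clock: 7.25
position: [0.4234, -0.1854, 0.0942]
tcp_rot: [0.781, 0.625, -0.0, -0.0]
ft_force: [-0.5, -0.3, 1.1]
width: 0.0514
```

Call:
move_arm --pt "0 4 0 0 0.4" --pt "0 8 0 0 0.4" --pt "0 12 0 0 0.4" --pt "0 16 0 0 0.4" --pt "0 20 0 0 0.4" --pt "0 24 0 0 0.4" --pt "0 28 0 0 0.4" --pt "0 32 0 0 0.4"

```text
clock: 8.05
position: [0.4553, -0.1925, 0.0944]
tcp_rot: [0.78, 0.625, 0.0, 0.0]
ft_force: [-0.9, -0.0, 1.0]
width: 0.0512
```

Call:
move_arm --pt "0 4 0 0 0.4" --pt "0 8 0 0 0.4" --pt "0 12 0 0 0.4" --pt "0 16 0 0 0.4" --pt "0 20 0 0 0.4" --pt "0 24 0 0 0.4" --pt "0 28 0 0 0.4" --pt "0 31 0 0 0.4"

```text
clock: 8.85
position: [0.4854, -0.1991, 0.0943]
tcp_rot: [0.78, 0.625, 0.0, 0.0]
ft_force: [0.0, -0.0, 0.7]
width: 0.0512
```

Call:
move_arm --pt "0 0 -10 0 0.4" --pt "0 -5 -35 0 0.4" --pt "0 -20 -60 0 0.4" --pt "0 -40 -85 0 0.4" --pt "0 -40 -85 0 0.4" --pt "0 -40 -85 0 0.4"

```text
clock: 9.45
position: [0.4464, -0.1904, 0.1802]
tcp_rot: [0.78, 0.625, 0.001, 0.001]
ft_force: [0.2, 0.1, -0.4]
width: 0.051
```

```bash
python3 - <<'E'
from h import *; from cell import arm
for n in ("scene","top"):
    c=arm.camera(n); cv2.imwrite(f"pics/{n}6.png",c["image"][:,:,::-1]); P=cloud(c)
    m=(np.isfinite(P[...,2])&(P[...,0]>.25)&(P[...,0]<.73)&(abs(P[...,1])<.42)&(P[...,2]>.012)&(P[...,2]<.09)).astype(np.uint8)
    k,l,st,ce=cv2.connectedComponentsWithStats(m)
    for i in range(1,k):
        if st[i,4]<100: continue
        q=P[l==i]; print(n,np.round(ce[i]),"z",np.round(np.percentile(q[:,2],97),3),rect(q),"top",rect(q[q[:,2]>.06]) if (q[:,2]>.06).sum()>5 else "")
to(arm,.42,.15,.18,77.2)
E
```

```text
scene [319. 163.] z 0.088 (array([704.7, 236.5]), array([54.2, 19.4]), 13.0) top (array([702.8, 235.6]), array([50.4, 19.2]), 11.5)
scene [217. 165.] z 0.088 (array([355.6, 402.3]), array([128.1,  35.1]), 0.2) top (array([355.8, 410.8]), array([127.6,  18.1]), 0.2)
scene [287. 187.] z 0.07 (array([526. , 137.2]), array([125.6,  93.7]), 78.4) top (array([525.9, 136.3]), array([125.7,  91.4]), 77.1)
scene [345. 235.] z 0.07 (array([ 546. , -212.5]), array([121.5, 111.3]), 77.3) top (array([ 545.5, -211.8]), array([120.4, 110.1]), 77.3)
scene [326. 309.] z 0.019 (array([ 378.9, -410.3]), array([19. , 48.9]), 89.7) top 
top [180. 153.] z 0.086 (array([698.8, 398.5]), array([23.7, 58.5]), 62.5) top (array([703.1, 406.7]), array([25.6, 53.8]), 88.7)
top [231. 160.] z 0.087 (array([675.3, 251.6]), array([16.5, 68.5]), 30.0) top (array([676.7, 251.9]), array([12.5, 67.7]), 29.5)
top [385. 192.] z 0.073 (array([ 552.7, -196.1]), array([ 84.7, 111.2]), 77.4) top (array([ 553. , -196.2]), array([ 84.6, 110.6]), 77.4)
top [271. 205.] z 0.073 (array([538.1, 134.6]), array([120.2, 111.4]), 77.1) top (array([538.2, 134.6]), array([119.6, 111.2]), 77.1)
top [172. 269.] z 0.088 (array([359.1, 401.1]), array([129.6,  37.8]), 0.0) top (array([359.1, 412.7]), array([129.6,  14.5]), 0.0)
pos [ 0.446  -0.1899  0.1787] xhead 77.4 tilt [-0.001  0.    -1.   ] t 9.55 F [ 0.4 -0.6 -0. ] w 0.051
shift mm [326.1 -99.4  -1.1] turn 0.2
```

View pics/scene6.png

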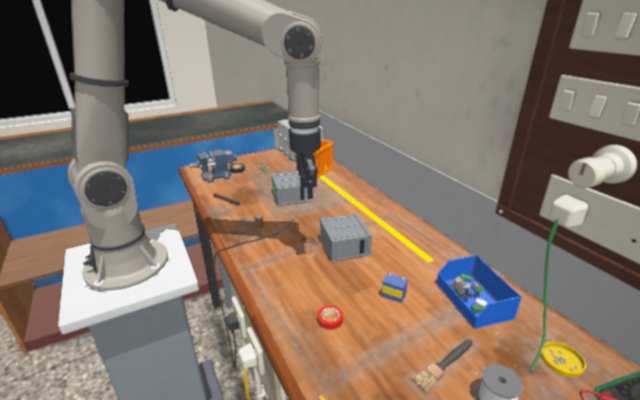

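View pics/top6.png

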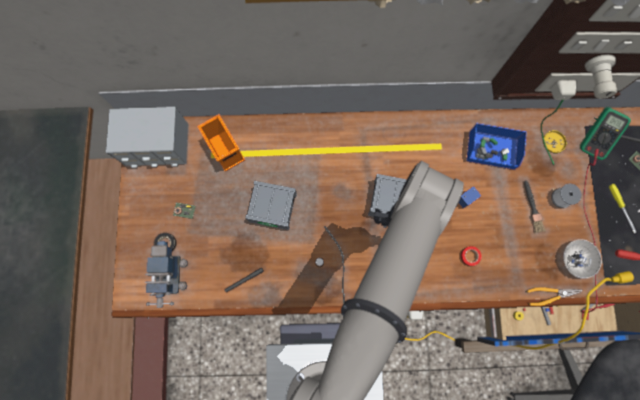

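Both crates lie on their backs. In the top view the stamped one is at (271,205) and the plain one at (385,192), partly under the arm. The stamped centre measures about (0.537, 0.135), top at 70 mm and axis at -12.8°. The line at x≈0.708 needs about 176 mm of push.

```bash
python3 - <<'E'
from h import *; from cell import arm
to(arm,.4337,.1585,.18,77.1)
E
```

```text
pos [ 0.446  -0.1899  0.1787] xhead 77.4 tilt [-0.001  0.    -1.   ] t 9.55 F [ 0.4 -0.6 -0. ] w 0.051
shift mm [337.4 -87.9  -1.1] turn 0.3
```

Call:
move_arm --pt "40 -12 0 0 0.4" --pt "82 -24 0 0 0.4" --pt "125 -36 0 0 0.4" --pt "168 -48 0 0 0.4" --pt "212 -60 0 0 0.4" --pt "255 -70 0 0 0.4" --pt "298 -80 0 0.3 0.4" --pt "337 -88 0 0.3 0.4"

```text
clock: 10.35
position: [0.4327, 0.1603, 0.1781]
tcp_rot: [0.782, 0.624, -0.001, -0.0]
ft_force: [1.2, -0.1, 0.2]
width: 0.0515
```

Call:
move_arm --pt "0 0 0 0 0.4" --pt "0 0 0 0 0.4" --pt "0 0 35 0 0.4" --pt "0 0 70 0 0.4" --pt "0 0 105 0 0.4" --pt "0 0 135 0 0.4" --pt "0 0 155 0 0.4" --pt "0 0 162 0 0.4"

```text
clock: 11.15
position: [0.4318, 0.1547, 0.0148]
tcp_rot: [0.783, 0.622, -0.003, -0.0]
ft_force: [-0.7, -0.8, -0.0]
width: 0.051
```

```bash
python3 - <<'E'
from h import *; from cell import arm
c=arm.camera("scene"); cv2.imwrite("pics/s7.png",cv2.resize(c["image"][120:240,220:370,::-1],None,fx=5,fy=5,interpolation=cv2.INTER_CUBIC))
to(arm,.4834,.1472,.016,77.1)
E
```

```text
pos [0.4321 0.1551 0.0151] xhead 76.9 tilt [-0.004 -0.003 -1.   ] t 11.2 F [ 0.6  1.2 -1.2] w 0.051
shift mm [ 3.9 51.8 -1.1] turn -0.2
```

View pics/s7.png

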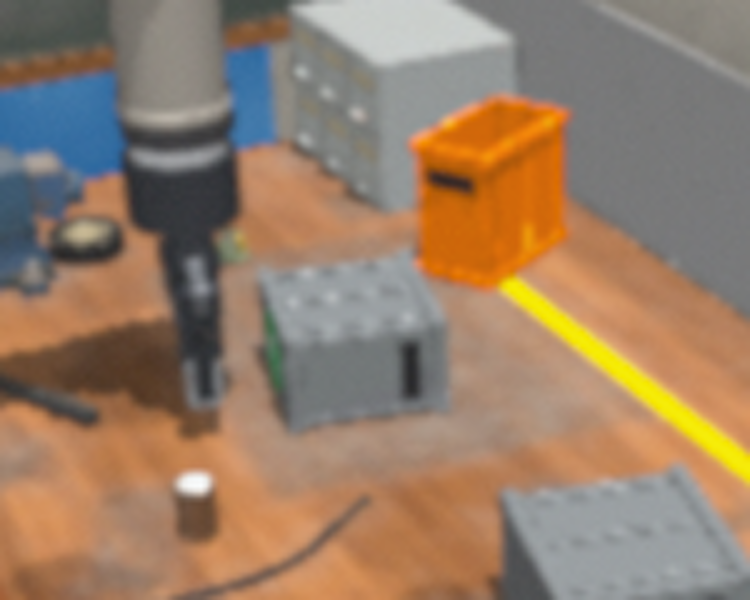

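The fingertips are at crop (205,385), behind the stamped underside (green at crop (272,340)), with a gap of about 40 mm. I start the push.

Call:
move_arm --pt "2 10 0 -0.2 0.4" --pt "4 20 0 -0.2 0.4" --pt "4 27 0 -0.2 0.4" --pt "4 33 0 -0.2 0.4" --pt "4 37 0 -0.2 0.4" --pt "4 41 0 -0.2 0.4" --pt "4 45 0 -0.2 0.4" --pt "4 50 0 -0.2 0.4"

```text
clock: 12.0
position: [0.4825, 0.1506, 0.017]
tcp_rot: [0.781, 0.625, -0.001, -0.001]
ft_force: [-0.7, 0.1, -0.4]
width: 0.0512
```

Call:
move_arm --pt "0 5 0 0 0.4" --pt "0 11 0 0 0.4" --pt "0 17 0 0 0.4" --pt "0 23 0 0 0.4" --pt "0 29 0 0 0.4" --pt "0 35 0 0 0.4" --pt "0 41 0 0 0.4" --pt "0 47 0 0 0.4"

```text
clock: 12.8
position: [0.5295, 0.14, 0.0173]
tcp_rot: [0.781, 0.625, -0.0, -0.0]
ft_force: [-2.7, 0.6, 0.4]
width: 0.0514
```

```bash
cat > look.py <<'E'
import sys
from h import *; from cell import arm
i=sys.argv[1]
for n in ("scene","top"):
    c=arm.camera(n); cv2.imwrite(f"pics/{n}{i}.png",c["image"][:,:,::-1]); P=cloud(c)
    m=(np.isfinite(P[...,2])&(P[...,0]>.45)&(P[...,0]<.80)&(P[...,1]<.2)&(P[...,1]>-.35)&(P[...,2]>.06)&(P[...,2]<.079)).astype(np.uint8)
    k,l,st,ce=cv2.connectedComponentsWithStats(m)
    for j in range(1,k):
        if st[j,4]<150: continue
        q=P[l==j]; print(n,np.round(ce[j]),rect(q))
to(arm,.6,.1,.016,77.1)
E
python3 look.py 8
```

```text
scene [307. 179.] (array([581. , 125.1]), array([125. , 136.6]), 76.9)
scene [345. 228.] (array([ 545.9, -211.9]), array([121.6, 110.8]), 77.6)
top [286. 181.] (array([595.5,  99.8]), array([ 75.4, 108.1]), 76.2)
top [394. 196.] (array([ 548.5, -213.4]), array([120.4, 112.5]), 77.4)
pos [0.5308 0.1396 0.0176] xhead 77.3 tilt [ 0.002 -0.    -1.   ] t 12.9 F [-0.8 -0.6  0. ] w 0.051
shift mm [-23.4  76.2   1.8] turn 0.2
```

View pics/scene8.png

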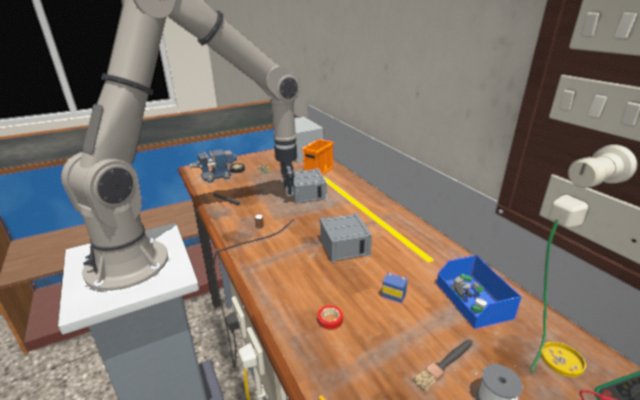

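The picture shows the stamped crate at (307,185) sliding straight towards the line and the plain crate at (345,235) unmoved. About 115 mm remain.

Call:
move_arm --pt "0 5 0 0 0.4" --pt "0 11 0 0 0.4" --pt "0 17 0 0 0.4" --pt "0 23 0 0 0.4" --pt "0 29 0 0 0.4" --pt "0 35 0 0 0.4" --pt "0 41 0 0 0.4" --pt "0 47 0 0 0.4"

```text
clock: 13.7
position: [0.5754, 0.1297, 0.0173]
tcp_rot: [0.781, 0.625, -0.0, -0.0]
ft_force: [-2.9, -0.3, 0.3]
width: 0.0515
```

Call:
move_arm --pt "0 6 0 0 0.4" --pt "0 12 0 0 0.4" --pt "0 18 0 0 0.4" --pt "0 24 0 0 0.4" --pt "0 30 0 0 0.4" --pt "0 36 0 0 0.4" --pt "0 40 0 0 0.4" --pt "0 42 0 0 0.4"

```text
clock: 14.5
position: [0.6164, 0.1202, 0.0173]
tcp_rot: [0.781, 0.624, 0.0, 0.0]
ft_force: [-2.6, 1.3, 1.0]
width: 0.0511
```

```bash
python3 look.py 9
```

```text
scene [332. 175.] (array([667.5, 104.4]), array([123. , 140.1]), 79.0)
scene [345. 228.] (array([ 545.9, -212.1]), array([120.1, 110.8]), 77.6)
top [293. 151.] (array([681.3,  73.3]), array([ 65.2, 103.7]), 77.8)
top [394. 196.] (array([ 548.5, -213.3]), array([120.4, 111.8]), 77.2)
pos [0.6167 0.1203 0.0173] xhead 77.3 tilt [ 0.001 -0.    -1.   ] t 14.6 F [0.2 0.6 0.4] w 0.051
shift mm [-23.4 -11.8   1.3] turn 0.2
```

View pics/scene9.png

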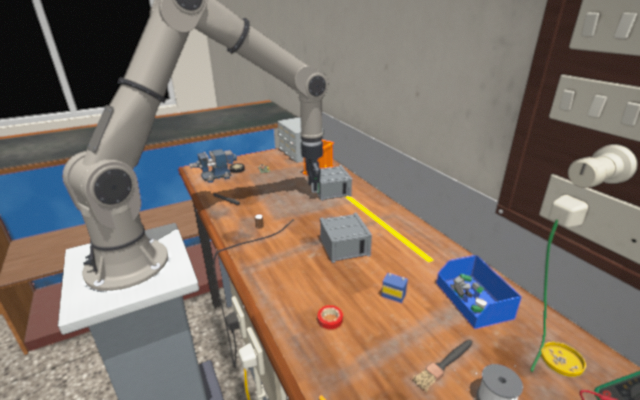

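The stamped crate at (332,183) has its far edge over the line and is centred at x≈0.682. I push about 27 mm more, then back off.

Call:
move_arm --pt "0 5 0 0 0.4" --pt "0 10 0 0 0.4" --pt "0 15 0 0 0.4" --pt "0 20 0 0 0.4" --pt "0 24 0 0 0.4" --pt "0 27 0 0 0.4" --pt "0 27 0 0 0.4"

```text
clock: 15.3
position: [0.6432, 0.1142, 0.0174]
tcp_rot: [0.781, 0.624, 0.0, 0.001]
ft_force: [0.1, 0.2, -0.5]
width: 0.0508
```

Call:
move_arm --pt "0 -6 0 0 0.4" --pt "0 -20 0 0 0.4" --pt "0 -40 0 0 0.4" --pt "0 -60 -10 0 0.4" --pt "0 -80 -45 0 0.4" --pt "0 -100 -80 0 0.4" --pt "0 -120 -115 0 0.4" --pt "0 -120 -150 0 0.4"

```text
clock: 16.1
position: [0.5221, 0.1423, 0.1687]
tcp_rot: [0.78, 0.626, -0.0, -0.001]
ft_force: [0.9, 0.2, 1.2]
width: 0.0512
```

Call:
move_arm --pt "30 -20 0 0 0.4" --pt "60 -40 -20 0 0.4" --pt "100 -60 -40 0 0.4" --pt "140 -80 -40 0 0.4" --pt "180 -100 -40 0 0.4" --pt "220 -120 -40 0 0.4" --pt "220 -120 -40 0 0.4" --pt "220 -120 -40 0 0.4"

```text
clock: 16.9
position: [0.4553, 0.3835, 0.2072]
tcp_rot: [0.78, 0.626, 0.0, 0.0]
ft_force: [-0.5, -0.0, -0.3]
width: 0.051
```

```bash
python3 look.py 10; python3 - <<'E'
from h import *; from cell import arm
for n in("top","scene"):
    c=arm.camera(n);P=cloud(c);hsv=cv2.cvtColor(c["image"],cv2.COLOR_RGB2HSV)
    y=(P[...,0]>.6)&(P[...,0]<.8)&(hsv[...,0]>22)&(hsv[...,0]<34)&(hsv[...,1]>180)&(hsv[...,2]>150)&(P[...,2]<.01)&(P[...,1]>-.4)&(P[...,1]<.24)
    q=P[y]; p=np.polyfit(q[:,1],q[:,0],1); print(n,"line x at crate y .09:",np.round(np.polyval(p,.09),4),p)
E
```

```text
scene [339. 174.] (array([707.9,  98.3]), array([124.8, 112.1]), 77.1)
scene [345. 228.] (array([ 545.8, -211.9]), array([119.1, 110.3]), 77.5)
top [284. 145.] (array([711.1,  95.9]), array([119.6, 113.3]), 77.6)
top [394. 197.] (array([ 549.3, -213.7]), array([120.5, 112. ]), 77.3)
pos [0.4572 0.3804 0.2075] xhead 77.2 tilt [ 0.001 -0.001 -1.   ] t 17.0 F [0.9 0.1 0.1] w 0.051
shift mm [-241.6  201.1  191.9] turn 0.1
top line x at crate y .09: 0.7103 [-0.01178147  0.71132444]
scene line x at crate y .09: 0.7082 [-0.01141331  0.70926731]
```

View pics/top10.png

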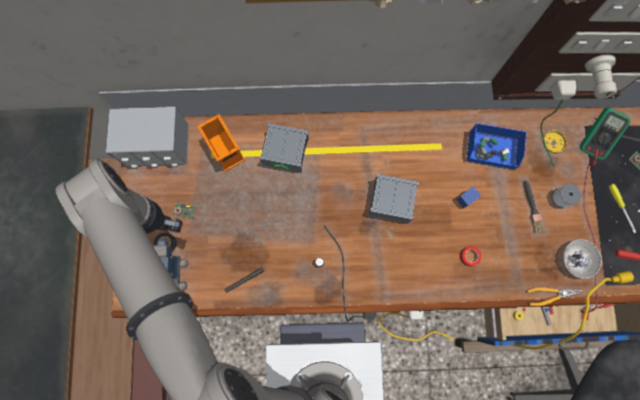

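View pics/scene10.png

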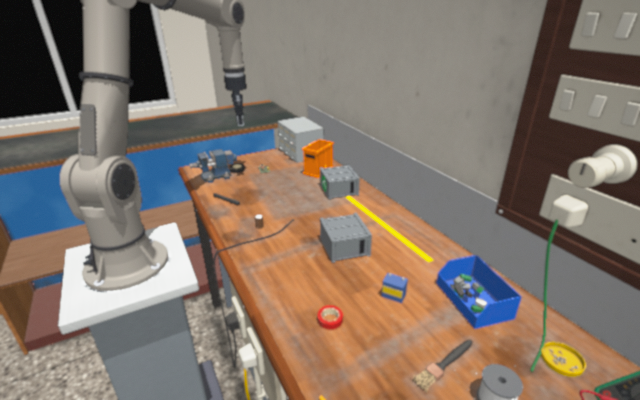

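The stamped crate at top (284,147) lies across the line, with its centre within about 1 mm of it in both cameras. The plain crate at (394,199) is about 160 mm short of the line. The battery, module and capacitor are where they started, and the arm is clear. I hand it in.

```bash
python3 -c "
from cell import arm
print(arm.sign_off())"
```

```text
the job is handed in; nothing more can be done
None
```

I tipped both grey crates onto their backs with gentle pushes near the top. The left one turned out to have the green stamp, so I pushed it low on its underside until it lay across the yellow line. I handed the job in at about 17 s; the sign-off gives no verdict.

- **Stamped crate:** both cameras put its middle within about 1 mm of the line (scene 0.708 against 0.708 m, top 0.711 against 0.710 m).
- **Plain crate:** it lies on its back about 160 mm short of the line.
- **Other parts:** in the final pictures the battery, circuit board and capacitor are at the same pixels as at the start. I did not re-measure their positions.
- **Forces:** the readings I saw while pushing were about 3 N or less. The only disagreement between checks was a 2–3 mm offset between the cameras, about the stated calibration accuracy.

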